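Oil the tin holder and hold its jaw open at the mark

TASK

Before using the spring-closing tin holder on the worktop, and with its jaw still shut, press the white cap of the blue lubricant can behind it fully down and let it spring back up. Then take the black upright grip of the sliding jaw and pull the jaw open until its yellow pointer stands level with the red marker, and finish while holding it there with the fingers on the grip: do not let go. Do not shift the red marker, and leave the tins and the jar standing where they are.

Things in the scene. Friction and masses are not known exactly. Their poses are not given: they have to be found in the camera images.
- tin_holder: fixed bench fixture, grey base plate 110 (x) x 320 (y) x 12 mm with an aluminium fixed jaw (top 57 mm above the worktop) at its +y end, an end bracket with a spring barrel at its -y end and two steel rods along y. Origin: centre of the underside, on the worktop. y axis along the rods; the sliding jaw opens towards -y of this frame. Its yaw varies by about 0.15 rad either way
- jaw (a joint): sliding jaw, an aluminium block on the rods, 55 mm high: 0 = shut, grows in m as it is pulled open towards -y of the tin holder, stop at 0.085. A spring pulls it shut with about 4 N at 0 and 12 N at 0.07
- grip_mid (a point): point in the middle of the jaw's grip, 102 mm above the worktop, 15 mm below its top; moves with the jaw; axes as the tin holder. The grip is a black upright rounded plate on top of the sliding jaw, 44 (x) x 16 (y) x 62 mm, free from 60 to 117 mm above the worktop (below that a 24 mm thick steel foot). Take it from above across its 16 mm thickness, the fingers closing along y of the tin holder
- pointer (a point): tip of the yellow pointer (5 mm wide) at the middle of the sliding jaw, on the robot's side at 22 mm height over the white scale strip; moves with the jaw; axes as the tin holder
- red_mark (a point): tip of the red marker clip on the scale (clip 13 x 10 x 22 mm with a 5 mm wide tip, on the robot's side of the base), 22 mm high; axes as the tin holder. Pointer and marker are level when both have the same y in the tin holder's frame; the marker stands 35 to 68 mm of jaw travel from the shut position. It slides if pushed with more than 10 N
- lube_can: fixed blue lubricant spray can with a white band, 46 mm diameter, clamped on a round 62 mm foot behind the tin holder (its +x side). Origin: centre of the underside of the foot, on the worktop; z up; its orange nozzle faces -x of its frame, to the rods
- cap (a joint): white sprung spray cap on top of the can, 25 mm diameter: 0 = up, grows in m as it is pressed down, 0.007 = fully down. Takes about 1.5 N to start and 5 N fully down; springs back by itself
- cap_top (a point): centre of the top face of the cap, 135 mm above the worktop when up; moves with it
- white_tin: loose white tin, 62 mm diameter, 70 mm high, right of the holder; bystander. Origin: centre of underside
- dark_tin: loose dark tin with white lid, 68 mm diameter, 82 mm high, left of the holder; bystander. Origin: centre of underside
- bean_jar: loose clear jar with black lid, 66 mm diameter, 108 mm high, at the back right; bystander. Origin: centre of underside
There are look-alikes about, which are no part of the job. What is shaped like the lube_can but green or purple is not meant.

How it is judged:
By the outcome, as a careful person would: the job done as asked, in the order asked, and still so for the second after the job is handed in, while the arm keeps its last pose, push and grip.
It also fails if it takes over 45 s, if anything falls off the work surface, if the arm or the gripper's body presses on something with over 40 N, if the wrist force passes 120 N, or if a joint passes its speed limit or range.

ROBOT

A 7-joint arm with a two-finger parallel gripper is mounted at the origin on a cart in front of the work surface, level with it; the furniture and walls round the work are solid. World frame = base frame: x ahead of the robot, y to its left, z up, the work surface at z = 0. Lengths are in m, angles in rad, forces in N, time in s.
With the tool pointing down it reaches from about 0.425 to 0.925 m from the base axis. Payload 6.8 kg.
Tool frame: the origin (TCP) lies between the finger pads; the fingertips stand 22 mm ahead of it and the grasp point (between the pads) lies 3 mm ahead of it; z points along the fingers, y is the line along which they close (so a half turn about z gives the same grasp; the last joint's range is limited). The gripper opens to 85 mm and grips with 20 to 120 N. Pads are 22 mm wide; open, the fingers measure 114 mm over their backs; the gripper's body (76 mm by 85 mm) begins 54 mm behind the grasp point. The pads swing forward as they close: fully open they stand 13 mm farther back than shut.
Start: joints at [1.077, 0.477, 0.022, 1.555, -0.011, 1.109, -0.083], TCP at [0.254, -0.625, 0.253] pointing down, gripper open.
Joint ranges: [-2.96, 2.96], [-0.34, 2.1], [-1.41, 1.46], [0.24, 2.44], [-1.37, 4.51], [0.17, 1.92], [-2.96, 2.96]. Speed limits (rad/s): [2.39, 2.39, 3.14, 3.14, 3.14, 3.14, 3.14].

INTERFACE

Orientations are given as a unit quaternion [w, x, y, z].
In Python, from station import bot gives the robot as it stands.
- The arm moves only by the tool servo_tool, never from a script. Its argument "motion" is a list that holds one entry, the list of rows, each a list of 5 numbers: the opening, from 0 (shut) to 1 (fully open), then the shift along the world's x, y, z each as a share of 0.04 m, from -1 to 1, then the turn about the world's z as a share of 0.12 rad, from -1 to 1. A call has 1 to 20 rows; each row shifts and turns the commanded pose from where the row before left it; what a row does not reach is not made up. A row lasts 1/10 s, in which the tool goes at most 50 mm and 8.59 degrees, less where a joint would pass 70% of its speed; a pose out of reach is approached as far as the arm can. A call with a number of a shift or a turn outside -1 to 1 is refused whole. A call with a gripper value outside its range is refused whole. The fingers move at their own pace and stop on an object; "newtons" is the grip in N (left out, the last holds). Time passes only in rows, so rows that do not move let the fingers close. It gives the time, the measured TCP pose, the force, the opening and the grip force at its end, in the units of the state.
- bot.get_obs(): the state, without advancing time (a new reading comes with each control period).
- bot.read_camera(name): name is "scene" or "top" or "wrist"; returns (picture, depth): 480x640x3 uint8, red, green, blue; 480x640 float32, m along the optical axis (not along the pixel's ray), 0 where there is no reading.
- bot.get_calibration(name): a dict with "fovy" (degrees; the focal length in pixels is half the picture's height over the tangent of half this angle, whatever the lens; pixels are square), "cx", "cy" (the principal point, pixels), "view" (4x4, takes a point from world to camera coordinates). Camera axes: x right, y down, z forward; pixel columns grow to the right and rows downward; lengths in m; the calibration is good to about 2 mm. A picture is of the moment at which its call begins: read the wrist's pose just before it. get_calibration takes no time and is no camera call; for the wrist camera it gives the pose at the moment of the call.
- bot.hand_in(): hands the job in; it is judged then, once.
The state is a dict: "t": time; "q": joint angles; "joint_vel": joint speeds; "joint_torque": joint torques, N m; "eef_pos": TCP position; "tool_rot": TCP orientation; "contact_force": force on the tool from outside, world axes, zero at the start; "torque": the same for the moment, N m; "gripper_width": opening from 0.0 (shut) to 1.0 (fully open); "grasp_force": force on a finger pad.
Only numpy, scipy, OpenCV 4.12 (cv2) and the standard library are available. Lean on these libraries where they do the work, as an engineer would, in place of code of your own. Each camera call takes 0.05 s, during which the arm holds its last target. There are 200 camera calls.

## Working session

There is one attempt and no reset: what is moved stays moved. The work goes in short steps, Python scripts to look and compute and a tool call to move; the robot and the scene stay as the last step left them, time stands still between calls to the robot, and variables do not carry over. Pictures are saved under pics/ and viewed, at most 10 in all, crops included, and the job is handed in when it is done.

Besides the shell and the picture viewer there is one more tool, called after ">>>" as name(argument=value, ...) on one line, values as JSON. servo_tool: Moves the arm, as the interface text tells. Shift numbers are shares of 0.04 m and turn numbers shares of 0.12 rad, none past 1 either way. Its arguments: {"type":"object","properties":{"motion":{"type":"array"},"newtons":{"type":"number"}},"required":["motion"]}

```bash
mkdir -p pics; ls
cat > h.py <<'E'
import numpy as np, cv2
from station import bot
def K(n):
    c=bot.get_calibration(n); f=240/np.tan(np.radians(c["fovy"])/2)
    return f,c["cx"],c["cy"],np.array(c["view"])
def cloud(n,cal=None):
    f,cx,cy,V=K(n); im,d=bot.read_camera(n)
    v,u=np.mgrid[:480,:640]; P=np.stack([(u-cx)/f*d,(v-cy)/f*d,d],-1)
    T=np.linalg.inv(V); W=P@T[:3,:3].T+T[:3,3]; W[d==0]=np.nan
    return im,W
def save(im,n): cv2.imwrite("pics/"+n,cv2.cvtColor(im,cv2.COLOR_RGB2BGR))
E
python3 - <<'E'
from h import *
for n in("scene","top"):
    im,W=cloud(n); save(im,n+"0.png"); np.savez(n+"0.npz",im=im,W=W)
    print(n,K(n))
o=bot.get_obs(); print({k:np.round(v,3) for k,v in o.items()})
E
```

```text
pics
scene (np.float64(583.1481669512189), 303.67563301312435, 246.6739771396375, array([[-0.91568216, -0.40143726, -0.01934706,  0.53909829],
       [-0.26455969,  0.63830271, -0.72289544,  0.1744703 ],
       [ 0.30254645, -0.65682401, -0.69068652,  1.48538936],
       [ 0.        ,  0.        ,  0.        ,  1.        ]]))
top (np.float64(504.03567493235545), 315.8846342631899, 243.73290928754128, array([[-0.01087757, -0.99991983, -0.00648158,  0.1167083 ],
       [-0.994232  ,  0.01150689, -0.10663175,  0.57874485],
       [ 0.10669778,  0.0052843 , -0.99427746,  1.37933371],
       [ 0.        ,  0.        ,  0.        ,  1.        ]]))
{'t': np.float64(0.1), 'q': array([ 1.077,  0.478,  0.022,  1.556, -0.012,  1.109, -0.083]), 'joint_vel': array([ 0.001, -0.   , -0.002, -0.   , -0.002, -0.   , -0.003]), 'joint_torque': array([ 5.0000e-03, -5.9777e+01,  1.6140e+00, -2.8195e+01,  1.3000e-02,
        5.0000e-03, -0.0000e+00]), 'eef_pos': array([ 0.254, -0.625,  0.252]), 'tool_rot': array([-0.001,  0.981,  0.192, -0.   ]), 'contact_force': array([-0.876, -0.268,  0.24 ]), 'torque': array([ 0.012,  0.003, -0.005]), 'grasp_force': np.float64(0.0), 'gripper_width': np.float64(0.998)}
```

View pics/top0.png

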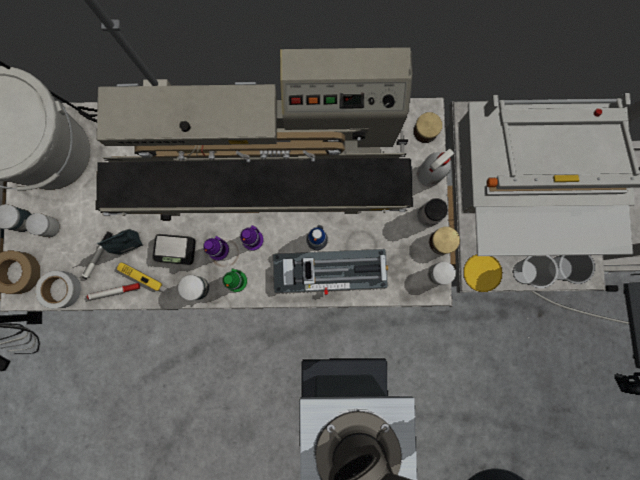

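View pics/scene0.png

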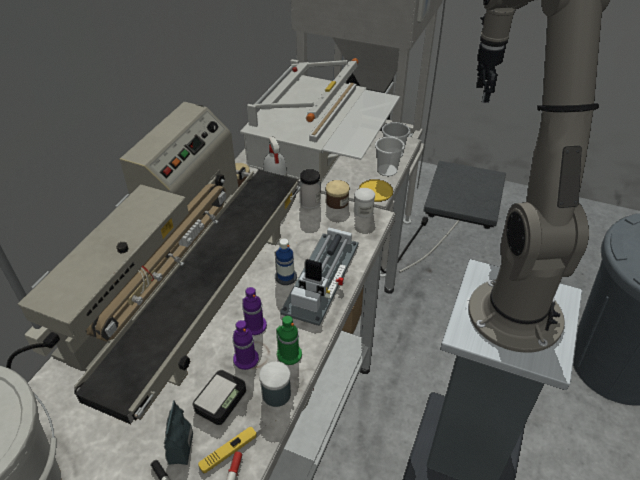

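The top view shows the holder at about (275–387, 250–292), the black grip at (309,270), the red marker at (325,292) and the white cap of the blue can at (317,231). The scene view shows the blue can at (285,262), the grip at (314,270) and the red clip at (340,281).

```bash
cat > m.py <<'E'
from h import *
import sys
def stat(n,m,W):
    P=W[m&np.isfinite(W[...,2])]
    if len(P): print(n,len(P),"med",np.round(np.median(P,0),4),"min",np.round(P.min(0),4),"max",np.round(P.max(0),4))
    return P
def measure(n,im,W):
    hsv=cv2.cvtColor(im,cv2.COLOR_RGB2HSV); h,s,v=[hsv[...,i].astype(int) for i in range(3)]
    x,y,z=W[...,0],W[...,1],W[...,2]
    box=(x>.35)&(x<.75)&(y>-.25)&(y<.25)
    stat("grip",box&(v<70)&(z>.105)&(z<.125)&(x<.58),W)
    stat("cap",box&(s<60)&(v>120)&(z>.128)&(z<.142),W)
    stat("red",box&((h<8)|(h>172))&(s>130)&(v>80)&(z<.06)&(z>0),W)
    stat("yel",box&(h>20)&(h<35)&(s>120)&(v>80)&(z<.06)&(z>0),W)
    stat("blue",box&(h>100)&(h<125)&(s>120)&(v>40)&(z>.02)&(z<.2),W)
E
python3 - <<'E'
from m import *
for n in("scene","top"):
    d=np.load(n+"0.npz"); im,W=d["im"],d["W"]; print(n); measure(n,im,W)
    print(np.round(W[270,309] if n=="top" else W[270,314],3))
    if n=="top":
        c=cv2.resize(im[215:305,260:400],None,fx=5,fy=5,interpolation=cv2.INTER_CUBIC); save(c,"topc.png")
        P=W[(W[...,2]>.008)&(W[...,2]<.13)&(W[...,0]>.35)&(W[...,0]<.6)&(np.abs(W[...,1])<.25)]
        m=((W[...,2]>.006)&(W[...,2]<.13))[245:300,265:395].astype(np.uint8)
        m=cv2.morphologyEx(m,cv2.MORPH_OPEN,np.ones((5,5)))
        cs=cv2.findContours(m,0,1)[0]; c=max(cs,key=cv2.contourArea); print(cv2.minAreaRect(c))
    else: save(cv2.resize(im[220:330,260:370],None,fx=5,fy=5,interpolation=cv2.INTER_CUBIC),"scc.png")
E
```

```text
scene
grip 118 med [0.5019 0.1346 0.1158] min [0.4817 0.1214 0.1051] max [0.5245 0.1416 0.1236]
cap 90 med [0.6052 0.107  0.1379] min [ 0.5841 -0.1235  0.1294] max [0.6685 0.2482 0.142 ]
red 33 med [0.4461 0.0842 0.0291] min [0.4388 0.0775 0.0099] max [0.4575 0.0922 0.0402]
yel 12 med [0.4656 0.1301 0.0252] min [0.4586 0.1254 0.0216] max [0.4686 0.133  0.0349]
blue 230 med [0.589  0.1194 0.097 ] min [0.5728 0.0934 0.0201] max [0.6143 0.1314 0.1193]
[0.499 0.135 0.096]
top
grip 94 med [0.5033 0.1313 0.1149] min [0.4838 0.1094 0.1068] max [0.5792 0.1392 0.1236]
cap 67 med [0.597  0.1066 0.1339] min [ 0.5838 -0.1163  0.1283] max [0.6644 0.2467 0.1412]
red 19 med [0.448  0.0836 0.0305] min [0.4398 0.0808 0.0181] max [0.4565 0.0891 0.0402]
yel 3 med [0.4625 0.1307 0.0255] min [0.4597 0.1307 0.023 ] max [0.4653 0.1307 0.0258]
blue 113 med [0.5888 0.1041 0.099 ] min [0.575  0.0878 0.0819] max [0.6197 0.1306 0.1124]
[0.502 0.129 0.109]
((64.68927001953125, 25.258255004882812), (38.80613327026367, 112.97735595703125), 87.45519256591797)
```

View pics/topc.png

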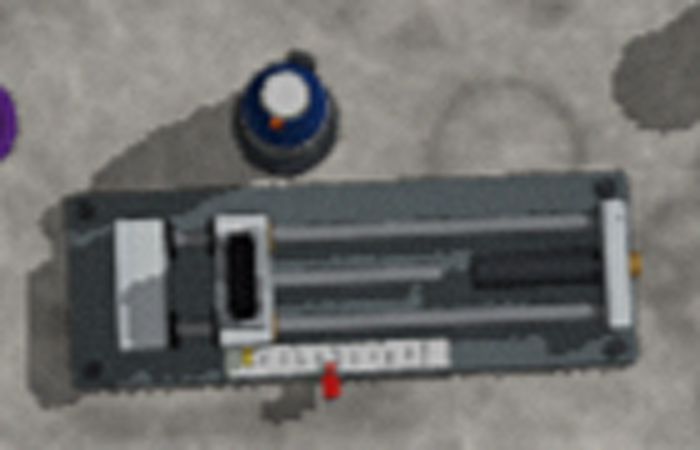

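The crop shows the pointer tip at (247,355), the red clip tip at (330,366) and the cap at (285,93). The base edges slope about -0.044. I'll approach high with the fingers shutting, then measure from the wrist camera.

>>> servo_tool(motion=[[[0, 0.35, 0.95, 0.1, -0.155], [0, 0.35, 0.95, 0.1, -0.155], [0, 0.35, 0.95, 0.1, -0.155], [0, 0.35, 0.95, 0.1, -0.155], [0, 0.35, 0.95, 0.1, -0.155], [0, 0.35, 0.95, 0.1, -0.155], [0, 0.35, 0.95, 0.1, -0.155], [0, 0.35, 0.95, 0.1, -0.155], [0, 0.35, 0.95, 0.1, -0.155], [0, 0.35, 0.95, 0.1, -0.155], [0, 0.35, 0.95, 0.1, -0.155], [0, 0.35, 0.95, 0.1, -0.155], [0, 0.35, 0.95, 0.1, -0.155], [0, 0.35, 0.95, 0.1, -0.155], [0, 0.35, 0.95, 0.1, -0.155], [0, 0.35, 0.95, 0.1, -0.155], [0, 0.35, 0.95, 0.1, -0.155], [0, 0.35, 0.95, 0.1, -0.155], [0, 0.35, 0.95, 0.1, -0.155], [0, 0, 0, 0, 0]]])

```text
t: 2.1
eef_pos: [0.5206, 0.103, 0.3297]
tool_rot: [-0.002, 1.0, 0.02, 0.0]
contact_force: [-0.5, -0.3, -1.5]
gripper_width: -0.004
grasp_force: 0.0
```

Run:
```python
from m import *
im,W=cloud("wrist"); save(im,"w1.png"); np.savez("w1.npz",im=im,W=W,**dict(zip("fxyV",K("wrist"))))
measure("wrist",im,W)
```

```text
grip 614 med [0.5056 0.1291 0.1171] min [0.4833 0.1211 0.1056] max [0.5247 0.1372 0.1194]
cap 3148 med [0.661  0.093  0.1408] min [ 0.5827 -0.1432  0.128 ] max [0.7047 0.2499 0.142 ]
red 80 med [0.4481 0.0826 0.0337] min [0.4393 0.0785 0.0214] max [0.4569 0.0857 0.0366]
yel 8 med [ 0.5094 -0.0884  0.0396] min [ 0.5065 -0.0887  0.0389] max [ 0.5129 -0.0865  0.0416]
blue 733 med [0.5973 0.1033 0.1   ] min [0.5729 0.0835 0.0928] max [0.6165 0.1265 0.1075]
```

View pics/w1.png

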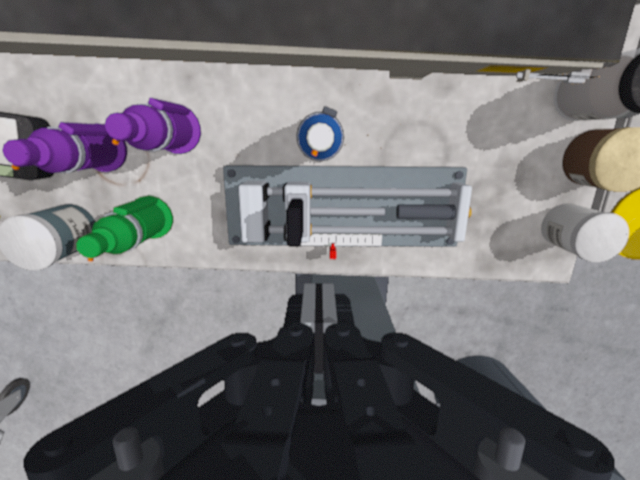

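The wrist view shows the cap at (320,133), the base corners at about (225,167) and (465,245), the red marker at (333,250), and the grip at (295,220) hiding part of the pointer.

```bash
cat >> m.py <<'E'
def rect(m,W):
    P=W[m][:,:2]; r=cv2.minAreaRect((P*1000).astype(np.float32)); return np.round(r[0],1),np.round(r[1],1),round(r[2],2),len(P)
def fine(im,W):
    hsv=cv2.cvtColor(im,cv2.COLOR_RGB2HSV); h,s,v=[hsv[...,i].astype(int) for i in range(3)]
    x,y,z=W[...,0],W[...,1],W[...,2]
    op=lambda m:cv2.morphologyEx(m.astype(np.uint8),cv2.MORPH_OPEN,np.ones((3,3)))>0
    print("base",rect(op((z>.007)&(z<.05)&(x>.445)&(x<.568)&(y>-.09)&(y<.26)),W))
    print("grip",rect((z>.113)&(z<.121)&(x>.47)&(x<.54)&(y>.05)&(y<.2),W))
    print("cap",rect(op((z>.130)&(z<.140)&(x>.57)&(x<.63)&(y>.06)&(y<.16)&(v>120)),W))
    print("jawtop",rect(op((z>.050)&(z<.062)&(x>.44)&(x<.57)&(y>.08)&(y<.16)),W))
    print("fixjaw",rect(op((z>.050)&(z<.062)&(x>.44)&(x<.57)&(y>.16)&(y<.26)),W))
E
python3 - <<'E'
from m import *
for n in("w1","top0","scene0"):
    d=np.load(n+".npz"); print(n); fine(d["im"],d["W"])
E
```

```text
w1
base (array([502.5,  69.7]), array([114.2, 319.5]), 1.85, 16358)
grip (array([503. , 129.5]), array([42.3, 16.1]), 2.15, 585)
cap (array([594.2, 105.2]), array([24.5, 24.5]), 25.28, 599)
jawtop (array([503., 131.]), array([70.2, 32.8]), 1.86, 689)
fixjaw (array([501.6, 183.3]), array([71. , 32.2]), 1.69, 1445)
top0
base (array([503.6,  72.5]), array([116. , 319.1]), 2.04, 3261)
grip (array([504.8, 132.4]), array([13.2, 42. ]), 89.51, 74)
cap (array([596.7, 107.8]), array([18.2, 15.9]), 89.32, 40)
jawtop (array([504. , 134.6]), array([69.5, 31.8]), 2.38, 86)
fixjaw (array([502.1, 186.1]), array([30.4, 68.8]), 89.77, 243)
scene0
base (array([503.8,  73.2]), array([115.9, 321.9]), 1.74, 2759)
grip (array([504.4, 130.3]), array([44.1, 17.3]), 6.45, 80)
cap (array([594.6, 107.8]), array([22. ,  9.3]), 75.11, 21)
jawtop (array([504.1, 135.8]), array([71.6, 32.9]), 6.91, 143)
fixjaw (array([501.4, 185.6]), array([72.3, 34. ]), 5.41, 239)
```

>>> servo_tool(motion=[[[0, 0.31, 0.015, -0.55, 0], [0, 0.31, 0.015, -0.55, 0], [0, 0.31, 0.015, -0.55, 0], [0, 0.31, 0.015, -0.55, 0], [0, 0.31, 0.015, -0.55, 0], [0, 0.31, 0.015, -0.55, 0], [0, 0, 0, -0.35, 0], [0, 0, 0, -0.25, 0], [0, 0, 0, 0, 0], [0, 0, 0, 0, 0]]])

```text
t: 3.15
eef_pos: [0.5942, 0.1, 0.174]
tool_rot: [0.0, 1.0, 0.016, 0.0]
contact_force: [-0.6, -0.6, 0.6]
gripper_width: 0.004
grasp_force: 0.0
```

>>> servo_tool(motion=[[[0, 0.02, 0.16, -0.2, 0], [0, 0, 0, -0.2, 0], [0, 0, 0, -0.12, 0], [0, 0, 0, -0.06, 0], [0, 0, 0, -0.06, 0], [0, 0, 0, 0, 0]]])

```text
t: 3.75
eef_pos: [0.5955, 0.1077, 0.1499]
tool_rot: [-0.0, 1.0, 0.016, 0.001]
contact_force: [-5.0, 1.9, 17.1]
gripper_width: -0.001
grasp_force: 8.4
```

Run:
```python
from m import *
im,W=cloud("scene"); save(cv2.resize(im[170:330,220:380],None,fx=3.5,fy=3.5,interpolation=cv2.INTER_CUBIC),"press.png")
o=bot.get_obs(); print(o["t"],o["eef_pos"],o["contact_force"],o["grasp_force"])
```

```text
3.8 [0.59552406 0.107655   0.14991657] [-6.16400815  1.17989271 17.3487934 ] 8.398984947125427
```

View pics/press.png

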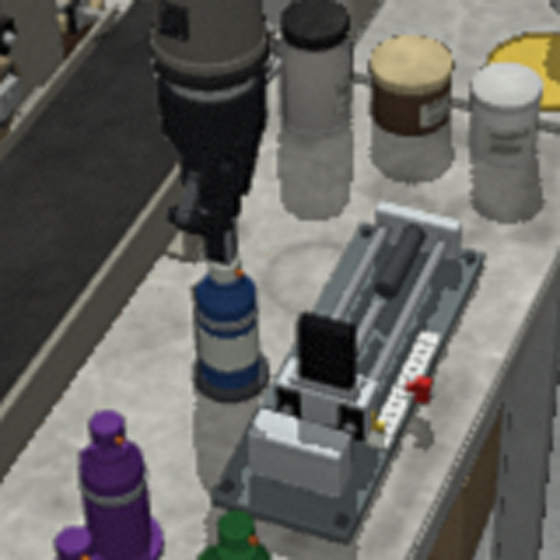

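The fingers sit squarely on the white cap at about (222,265). The tip is 7 mm below the cap's rest height and carries 17 N, so the cap is fully down. I'll release it and go above the grip.

>>> servo_tool(motion=[[[0, 0, 0, 0, 0], [0, 0, 0, 0.25, 0], [0, 0, 0, 0.5, 0], [0, 0, 0, 0.75, 0], [0.6, -0.57, 0.144, 0, 0], [0.6, -0.57, 0.144, 0, 0], [0.6, -0.57, 0.144, 0, 0], [0.6, -0.57, 0.144, 0, 0], [0.6, 0, 0, 0, 0], [0.6, 0, 0, 0, 0]]])

```text
t: 4.8
eef_pos: [0.5041, 0.1292, 0.2078]
tool_rot: [0.0, 1.0, 0.016, 0.0]
contact_force: [0.5, 0.3, -0.5]
gripper_width: 0.598
grasp_force: 0.0
```

Run:
```python
from m import *
im,W=cloud("wrist"); save(im,"w2.png"); np.savez("w2.npz",im=im,W=W); fine(im,W); measure("w",im,W)
o=bot.get_obs(); print(o["t"],o["eef_pos"],o["contact_force"],o["gripper_width"])
im,W=cloud("top"); fine(im,W)
im,W=cloud("scene"); fine(im,W)
```

```text
base (array([506.4,  70.3]), array([122.6, 320.6]), 0.02, 30934)
grip (array([503. , 129.5]), array([43.3, 15.8]), 2.33, 1375)
cap (array([594.1, 105.2]), array([24.7, 24.3]), 26.15, 1704)
jawtop (array([503.2, 130.8]), array([70.9, 32.7]), 1.81, 1541)
fixjaw (array([501.3, 183.3]), array([71.2, 32.1]), 1.84, 2878)
grip 1310 med [0.5063 0.1296 0.1172] min [0.4823 0.1217 0.105 ] max [0.5248 0.1372 0.1197]
cap 1654 med [0.5944 0.1056 0.1355] min [0.5823 0.0931 0.1286] max [0.6065 0.1176 0.1377]
red 183 med [0.4481 0.0831 0.0334] min [0.4387 0.0778 0.0189] max [0.4582 0.0871 0.0364]
yel 1 med [ 0.5086 -0.0892  0.0398] min [ 0.5086 -0.0892  0.0398] max [ 0.5086 -0.0892  0.0398]
blue 1698 med [0.5907 0.1153 0.0999] min [0.5728 0.0838 0.0827] max [0.6189 0.1274 0.1129]
4.85 [0.50465125 0.12905837 0.20783096] [-0.8915547   0.41742634  0.05384322] 0.5993929657581465
base (array([507.,  73.]), array([109.6, 319.9]), 1.98, 1607)
grip (array([0., 0.]), array([0., 0.]), 0.0, 0)
cap (array([0., 0.]), array([0., 0.]), 0.0, 0)
jawtop (array([0., 0.]), array([0., 0.]), 0.0, 0)
fixjaw (array([471.9, 194.1]), array([8.7, 8.2]), 89.65, 15)
base (array([504. ,  72.8]), array([116.8, 321.7]), 2.1, 2801)
grip (array([503.6, 131.4]), array([18.3, 44.6]), 86.37, 86)
cap (array([592.7, 107.3]), array([13. , 19.3]), 25.0, 28)
jawtop (array([504.2, 133.8]), array([71.6, 34.8]), 4.74, 122)
fixjaw (array([502.8, 187. ]), array([71.1, 35. ]), 8.33, 221)
```

View pics/w2.png

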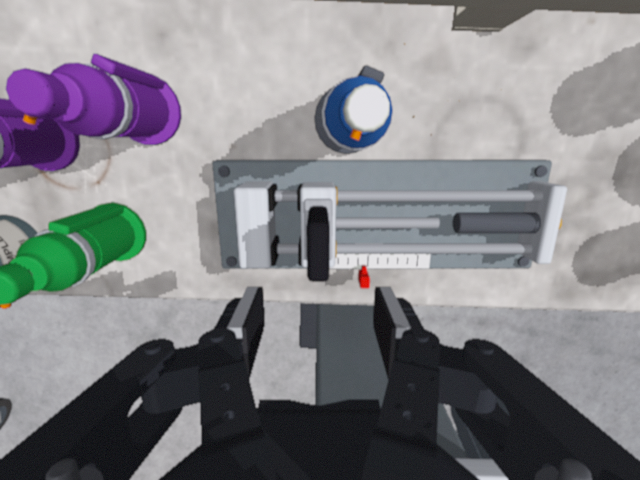

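The cap is back up (top at z = 0.1355), and the grip at (318,240) is centred between the fingers. I'll descend and grasp.

>>> servo_tool(motion=[[[0.6, 0, 0.02, -0.5, 0], [0.6, 0, 0, -0.5, 0], [0.6, 0, 0, -0.5, 0], [0.6, 0, 0, -0.5, 0], [0.6, 0, 0, -0.4, 0], [0.6, 0, 0, -0.15, 0], [0.6, 0, 0, 0, 0], [0, 0, 0, 0, 0], [0, 0, 0, 0, 0], [0, 0, 0, 0, 0], [0, 0, 0, 0, 0], [0, 0, 0, 0, 0]]], newtons=60)

```text
t: 6.15
eef_pos: [0.5048, 0.1298, 0.1067]
tool_rot: [0.0, 1.0, 0.016, 0.001]
contact_force: [-0.6, -3.1, 6.2]
gripper_width: 0.178
grasp_force: 59.1
```

```bash
cat > p.py <<'E'
from m import *
# pointer/marker: colour masks in scene+wrist, rays onto z=0.022, holder frame yaw .032
yaw=.032; c,s_=np.cos(yaw),np.sin(yaw)
def look(n):
    f,cx,cy,V=K(n); im,W=cloud(n); T=np.linalg.inv(V)
    hsv=cv2.cvtColor(im,cv2.COLOR_RGB2HSV); h,s,v=[hsv[...,i].astype(int) for i in range(3)]
    vv,uu=np.mgrid[:480,:640]; d=np.stack([(uu-cx)/f,(vv-cy)/f,np.ones(uu.shape)],-1)@T[:3,:3].T; o=T[:3,3]
    G=o+d*((.022-o[2])/d[...,2])[...,None]
    lx=(G[...,0]-.5035)*c+(G[...,1]-.07)*s_; ly=-(G[...,0]-.5035)*s_+(G[...,1]-.07)*c
    near=(abs(lx+.05)<.03)&(abs(ly)<.1)
    for nm,m in(("yel",(h>18)&(h<36)&(s>90)&(v>70)),("red",((h<8)|(h>172))&(s>120)&(v>70))):
        m=m&near
        if not m.any(): print(n,nm,"none"); continue
        print(n,nm,m.sum(),"px",np.round([uu[m].mean(),vv[m].mean()],1),"lx %.4f..%.4f ly mean %.4f min %.4f max %.4f"%(lx[m].min(),lx[m].max(),ly[m].mean(),ly[m].min(),ly[m].max()))
        if nm=="red":
            t=m&(lx>lx[m].max()-.006); print("   tip ly %.4f"%ly[t].mean(),t.sum())
    return im
E
python3 - <<'E'
from p import *
for n in("scene","wrist","top"): im=look(n); save(im,n+"3.png")
o=bot.get_obs(); print(o["t"],o["eef_pos"],o["contact_force"],o["gripper_width"],o["grasp_force"])
E
```

```text
scene yel 14 px [327.1 290.5] lx -0.0418..-0.0296 ly mean 0.0561 min 0.0479 max 0.0621
scene red 36 px [339.7 280.9] lx -0.0630..-0.0445 ly mean 0.0118 min -0.0002 max 0.0241
   tip ly 0.0096 7
wrist yel none
wrist red 154 px [384.4 329.4] lx -0.0623..-0.0460 ly mean 0.0127 min 0.0074 max 0.0188
   tip ly 0.0143 63
top yel none
top red none
6.3 [0.50469474 0.12979698 0.10671472] [-1.13123786 -3.89376392  6.87849013] 0.1755056561792822 59.1400283575058
```

>>> servo_tool(motion=[[[0, 0.003, -0.1, 0, 0], [0, 0.003, -0.1, 0, 0], [0, 0.003, -0.1, 0, 0], [0, 0.003, -0.1, 0, 0], [0, 0.003, -0.1, 0, 0], [0, 0.003, -0.1, 0, 0], [0, 0.003, -0.1, 0, 0], [0, 0.003, -0.1, 0, 0], [0, 0.003, -0.1, 0, 0], [0, 0, 0, 0, 0], [0, 0, 0, 0, 0]]])

```text
t: 7.4
eef_pos: [0.5058, 0.0968, 0.1067]
tool_rot: [-0.002, 1.0, 0.017, 0.001]
contact_force: [-0.1, 7.6, 5.9]
gripper_width: 0.178
grasp_force: 59.3
```

Run:
```python
from p import *
a=look("scene");b=look("wrist"); 
big=lambda im,u,v:cv2.resize(im[v-30:v+30,u-40:u+40],(400,300),interpolation=cv2.INTER_CUBIC)
save(np.hstack([big(a,336,283),big(b,370,325)]),"pm4.png")
o=bot.get_obs(); print(o["t"],o["eef_pos"],o["contact_force"],o["gripper_width"],o["grasp_force"])
```

```text
scene yel 15 px [331.3 281.7] lx -0.0407..-0.0296 ly mean 0.0228 min 0.0137 max 0.0298
scene red 36 px [339.7 280.9] lx -0.0630..-0.0445 ly mean 0.0118 min -0.0002 max 0.0241
   tip ly 0.0096 7
wrist yel none
wrist red none
7.5 [0.50585144 0.09688137 0.1067469 ] [-0.25875186  7.10338115  4.87693449] 0.17831628059823645 59.29397106170654
```

View pics/pm4.png

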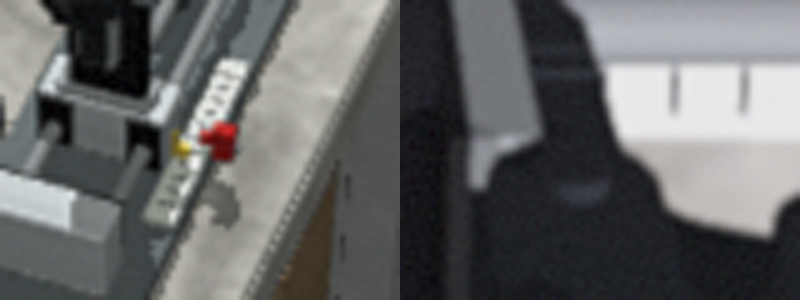

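The left (scene) crop shows the yellow pointer at about (182,145) still short of the red tip at (203,140). The wrist view is blocked by the fingers. I'll refine the marker and pointer positions from the stored views.

Run:
```python
from p import *
yaw=.0325; c,s_=np.cos(yaw),np.sin(yaw)
d0={"w1":"w1.npz","w2":"w2.npz","top0":"top0.npz","scene0":"scene0.npz"}
for n,fn in d0.items():
    d=np.load(fn); im,W=d["im"],d["W"]
    hsv=cv2.cvtColor(im,cv2.COLOR_RGB2HSV); h,s,v=[hsv[...,i].astype(int) for i in range(3)]
    lx=(W[...,0]-.503)*c+(W[...,1]-.07)*s_; ly=-(W[...,0]-.503)*s_+(W[...,1]-.07)*c; z=W[...,2]
    near=(abs(lx+.05)<.025)&(abs(ly)<.1)
    R=near&((h<10)|(h>170))&(s>100)&(v>60); Y=near&(h>18)&(h<36)&(s>80)&(v>70)&(z<.04)
    g=(z>.113)&(z<.121)&(abs(lx)<.03)&(abs(ly-.06)<.03)
    q=lambda m:"n%d mid %.4f mean %.4f rng %.4f %.4f"%(m.sum(),(ly[m].min()+ly[m].max())/2,ly[m].mean(),ly[m].min(),ly[m].max()) if m.any() else "-"
    print(n,"\n red all",q(R),"\n red z<.026",q(R&(z<.026)),"\n red tip lx>-.052",q(R&(lx>-.052)),"\n red top z>.03",q(R&(z>.03)),"\n yel",q(Y),"\n grip",q(g))
# scene pointer/marker now, with pixel direction of holder x at z=.022
f,cx,cy,V=K("scene")
def pr(a,b):
    p=V@np.array([.504+a*c-b*s_,.0728+a*s_+b*c,.022,1]); return p[:2]/p[2]*f+[cx,cy]
print(pr(-.045,.014),pr(-.035,.014),pr(-.045,.024),pr(-.055,.014))
```

```text
w1 
 red all n87 mid 0.0133 mean 0.0137 rng 0.0092 0.0175 
 red z<.026 n9 mid 0.0137 mean 0.0137 rng 0.0101 0.0172 
 red tip lx>-.052 n21 mid 0.0140 mean 0.0141 rng 0.0108 0.0172 
 red top z>.03 n62 mid 0.0133 mean 0.0136 rng 0.0092 0.0175 
 yel n1 mid 0.0426 mean 0.0426 rng 0.0426 0.0426 
 grip n585 mid 0.0594 mean 0.0592 rng 0.0513 0.0674
w2 
 red all n194 mid 0.0144 mean 0.0146 rng 0.0095 0.0192 
 red z<.026 n22 mid 0.0145 mean 0.0158 rng 0.0103 0.0186 
 red tip lx>-.052 n47 mid 0.0139 mean 0.0144 rng 0.0106 0.0172 
 red top z>.03 n123 mid 0.0144 mean 0.0142 rng 0.0095 0.0192 
 yel - 
 grip n1375 mid 0.0594 mean 0.0593 rng 0.0514 0.0674
top0 
 red all n21 mid 0.0169 mean 0.0167 rng 0.0126 0.0212 
 red z<.026 n5 mid 0.0163 mean 0.0163 rng 0.0148 0.0178 
 red tip lx>-.052 n8 mid 0.0167 mean 0.0165 rng 0.0126 0.0208 
 red top z>.03 n12 mid 0.0169 mean 0.0173 rng 0.0126 0.0212 
 yel n7 mid 0.0633 mean 0.0631 rng 0.0617 0.0649 
 grip n74 mid 0.0625 mean 0.0622 rng 0.0554 0.0697
scene0 
 red all n42 mid 0.0016 mean 0.0149 rng -0.0209 0.0240 
 red z<.026 n20 mid -0.0001 mean 0.0132 rng -0.0209 0.0207 
 red tip lx>-.052 n12 mid 0.0133 mean 0.0143 rng 0.0090 0.0177 
 red top z>.03 n16 mid 0.0163 mean 0.0163 rng 0.0085 0.0240 
 yel n16 mid 0.0569 mean 0.0594 rng 0.0496 0.0641 
 grip n80 mid 0.0610 mean 0.0615 rng 0.0517 0.0703
[335.41300448 281.1150637 ] [331.87617731 280.13942136] [334.14879013 283.70194881] [338.96265687 282.0942439 ]
```

>>> servo_tool(motion=[[[0, 0.003, -0.08, 0, 0], [0, 0.003, -0.08, 0, 0], [0, 0.003, -0.08, 0, 0], [0, 0.002, -0.075, 0, 0], [0, 0, 0, 0, 0], [0, 0, 0, 0, 0], [0, 0, 0, 0, 0]]])

```text
t: 8.2
eef_pos: [0.5062, 0.0848, 0.1067]
tool_rot: [-0.002, 1.0, 0.017, 0.001]
contact_force: [-1.6, 8.9, 5.5]
gripper_width: 0.178
grasp_force: 59.3
```

Run:
```python
from p import *
a=look("scene");b=look("top"); look("wrist")
big=lambda im,u,v:cv2.resize(im[v-15:v+15,u-20:u+20],(800,600),interpolation=cv2.INTER_CUBIC)
save(big(a,336,281),"pm5.png")
o=bot.get_obs(); print(o["t"],o["eef_pos"],o["contact_force"],o["gripper_width"],o["grasp_force"])
```

```text
scene yel 12 px [333.1 278.8] lx -0.0420..-0.0296 ly mean 0.0108 min 0.0024 max 0.0162
scene red 38 px [339.5 280.8] lx -0.0630..-0.0433 ly mean 0.0119 min -0.0002 max 0.0241
   tip ly 0.0112 7
top yel none
top red none
wrist yel none
wrist red none
8.35 [0.50624139 0.08478241 0.10675928] [-0.68541881  8.25841389  6.00472619] 0.17600302403709175 59.31426286697388
```

View pics/pm5.png

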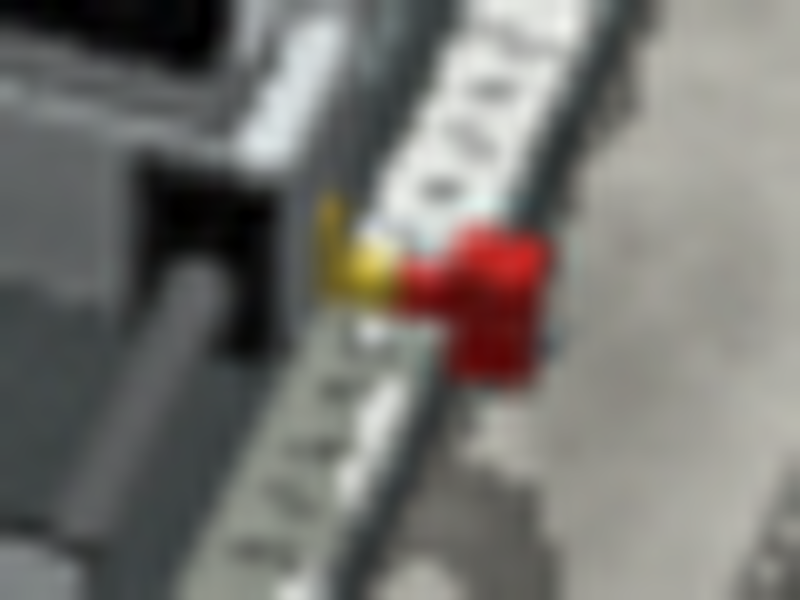

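The yellow pointer tip at (370,273) meets the red tip at (420,287). The slope between them is 0.28, and the holder's x direction projects at 0.277, so they are level. The grip holds at 59 N and the marker hasn't moved.

```bash
python3 -c "
from station import bot
print(bot.hand_in())"
```

```text
the job is handed in; nothing more can be done
None
```

I pressed the cap fully down and it sprang back up, then pulled the jaw open until the pointer stood level with the red marker; the job was handed in at about 8 s with the fingers still holding the grip.

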